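Put the brass pestle back in its fitted case and shut the lid

TASK

Take the brass pestle out of the mortar and lay it flat in its two wooden saddles inside the open case; the case is deep, so you will have to lay the pestle down on the worktop first and pick it up again from above. Then bring the stiff lid over and press it gently until the ball catch snaps and the lid is fully shut. Do not drop the pestle, slam or force the lid, and leave the mortar upright and the jar and the packet where they stand.

Things in the scene. Friction and masses are not known exactly. Their poses are not given: they have to be found in the camera images.
- pestle: Brass pestle 129 mm long, 25 mm thick at its heads, about 22 mm at the shaft (behaves as a 22 x 125 x 20 mm bar), 0.2 kg. Own y runs along it, its +y end up at the start, where it stands in the mortar leaning about 35 degrees, own x then level, its middle some 70 mm up. Origin: on the bar's long side, midway; the bar spans x +-11, z 0 to 20 mm. Pinch it across own x or own z.
- pestle_mid (a point): The middle of the pestle, on its long axis (62 mm from either end).
- pestle_top (a point): The end of the pestle that is up at the start, on its long axis.
- mortar: Small brass mortar, round, 71 mm wide, 60 mm tall, bowl floor 12 mm up, bowl mouth about 48 mm wide; loose, 0.62 kg. Origin: centre of its underside.
- case: Wooden case fixed to the worktop, outside 185 mm deep (own x, front at -x, hinge at the back +x), 170 mm long (own y), 72 mm tall without lid; walls 9 mm, floor 8 mm thick. Origin: centre of its underside. Pestle bay at the front, free from x -83 to +17 mm; behind a divider stand three small fixed brass weights, below the rim.
- pestle_bed (a point): Middle of the bed for the pestle: case x -35, y 0, z 22 mm; axes as the case. The pestle lies along case y in two saddles 14 mm thick at y = +-46 mm whose flat beds are 22 mm up and 27 mm wide, cheeks leaning outward, tops about 57 mm up. Between the saddles the bay is clear down to the floor for the fingers. Lying there its long axis is 10 or 11 mm above this point.
- lid (a joint): Opening angle of the lid, rad: 0 shut, 1.57 upright, starts 1.6 to 1.82 (stop 1.9). Flat board 185 x 170 x 10 mm, 0.25 kg, on a stiff hinge that stays where it is put (about 2 N at its free edge moves it). A sprung ball catch in the middle of the front wall stops it at about 0.07; a push of about 8 to 12 N down on its front edge snaps it shut.
- lid_hinge (a point): Middle of the hinge line on the back top edge of the case, 72 mm up; the hinge runs along the case's y.
- lid_edge (a point): Middle of the lid's free edge on its outer face, 185 mm from the hinge; when the lid is shut this is over the front wall, 82 mm up. A lip 50 mm long juts 14 mm beyond it; under it a brass striker bar stands 28 mm out of the inner face, 15 mm in from the edge. Its x points to the hinge, its z out of the outer face.
- jar_green: Bystander: glass jar with a green cap, 62 mm wide, 102 mm tall, loose. Origin: centre of its underside.
- packet: Bystander: folded paper packet tied with string, 79 x 86 x 34 mm, loose, right of the work. Origin: centre of its underside.
There are look-alikes about, which are no part of the job. What is shaped like the mortar but blue is not meant.

How it is judged:
On the way, in this order (a step that is already met when the one before it is completed fails the run):
1. the pestle lies bedded in both saddles, let go, with the lid still up (z of pestle_mid in the frame of pestle_bed between 0.004 and 0.016 m and x of pestle_mid in the frame of pestle_bed between -0.008 and 0.008 m and y of pestle_mid in the frame of pestle_bed between -0.02 and 0.02 m and angle between the y axis of pestle and the y axis of case, either way round below 0.12 rad and value of joint lid above 0.8 rad and contact force between the fingers and pestle below 0.1 N), for 0.2 s.
2. the lid is fully shut and caught (value of joint lid below 0.025 rad), for 0.2 s.
At the end, for the whole second after the job is handed in: The lid is fully shut in its catch (within 0.025 rad); inside, the pestle lies at rest along the case in both saddles, its middle within 8 mm across and 20 mm lengthwise of the bed's and within 0.12 rad; the mortar stands upright (z of pestle_mid in the frame of pestle_bed between 0.004 and 0.016 m and x of pestle_mid in the frame of pestle_bed between -0.008 and 0.008 m and y of pestle_mid in the frame of pestle_bed between -0.02 and 0.02 m and angle between the y axis of pestle and the y axis of case, either way round below 0.12 rad and value of joint lid below 0.025 rad and linear speed of pestle below 0.03 m/s and angle between mortar's own z axis and vertical below 0.15 rad); the robot touches nothing.
It fails at once if the lid is slammed (faster than 2 rad/s before it meets the catch) (value of joint lid above 0.12 rad and velocity of joint lid below -2 rad/s).
It fails at once if the case or its lid is forced with more than 40 N (contact force between any of the arm, the fingers and case above 40 N).
It fails at once if the pestle is dropped (falls free faster than 1 m/s) (linear speed of pestle above 1 m/s and contact force between the fingers and pestle below 0.1 N).
It fails at once if the mortar is tipped over (angle between mortar's own z axis and vertical above 0.6 rad).
It fails at once if the jar or the packet is shifted by more than 30 mm, or the jar tipped (distance of any of jar_green, packet from where it was at the start of the episode above 0.03 m or angle between jar_green's own z axis and vertical above 0.5 rad).
It also fails if it takes over 67 s, if anything falls off the work surface, if the arm or the gripper's body presses on something with over 40 N, if the wrist force passes 120 N, or if a joint passes its speed limit or range.

ROBOT

A 6-joint arm with a two-finger parallel gripper is mounted at the origin on the work surface; the furniture and walls round the work are solid. World frame = base frame: x ahead of the robot, y to its left, z up, the work surface at z = 0. Lengths are in m, angles in rad, forces in N, time in s.
With the tool pointing down it reaches from about 0.3 to 0.875 m from the base axis. Payload 6.4 kg.
Tool frame: the origin (TCP) lies midway between the tips of the shut fingers; the grasp point (between the pads) lies 19 mm behind it; z points along the fingers, y is the line along which they close (so a half turn about z gives the same grasp; the last joint's range is limited). The gripper opens to 88 mm and grips with 3 to 60 N. Pads are 18 mm wide; open, the fingers measure 123 mm over their backs; the gripper's body (75 mm by 187 mm) begins 45 mm behind the grasp point.
Start: joints at [-1.383, 0.181, 1.607, -0, 1.354, -0.206], TCP at [0.221, -0.531, 0.239] pointing down, gripper open.
Joint ranges: [-2.99, 2.99], [-0.89, 2.07], [0.3, 2.58], [-1.14, 4.28], [0, 2.63], [-3.12, 3.12]. Speed limits (rad/s): [2.57, 2.57, 3.01, 3.14, 3.14, 3.14].

INTERFACE

Orientations are given as a unit quaternion [w, x, y, z].
In Python, from bench import r, viewer gives the robot as it stands. The module is installed in compiled form; this text tells all that it offers.
- The arm moves only by the tool carry_out, never from a script. Its argument "plan" is text: rows parted by semicolons, each of 7 numbers parted by spaces: the turn, a rotation vector about the world's x, y, z normalised to -1 to 1, where 1 is pi/2 rad, then the shift along the world's x, y, z normalised to -1 to 1, where 1 is 200 mm, then the finger opening in mm, from 0 to 88.1. In form: wx wy wz x y z gripper; .... A call has 1 to 10 rows; each row is the pose to reach, as a shift and turn from the pose commanded when the call began; what a row does not reach only later rows make up. A row lasts 1/10 s, in which the tool goes at most 50 mm and 8.59 degrees, less where a joint would pass 70% of its speed; a pose out of reach is approached as far as the arm can. A call with a number of a shift or a turn outside -1 to 1 is refused whole. A call with a gripper value outside its range is refused whole. The fingers move at their own pace and stop on an object; "newtons" is the grip in N (left out, the last holds). Time passes only in rows, so rows that repeat a pose let the fingers close. It gives the time, the measured TCP pose, the force, the opening and the grip force at its end, in the units of the state.
- r.observe(): the state, without advancing time (a new reading comes with each control period).
- viewer.capture(name): name is "scene" or "side" or "wrist"; returns a dict with "color" (384x512x3 uint8, blue, green, red), "fx", "fy", "cx", "cy" (pixels), "R" (3x3) and "t" (3): a world point X has camera coordinates R X + t; the wrist camera has in their place "mount" (4x4, takes a point from camera to tool coordinates, whose origin is the TCP and whose axes are the flange's). Camera axes: x right, y down, z forward; pixel columns grow to the right and rows downward; lengths in m; the calibration is good to about 2 mm. A picture is of the moment at which its call begins: read the wrist's pose just before it. There is no depth.
- r.finish_job(): hands the job in; it is judged then, once.
The state is a dict: "time_s": time; "joints": joint angles; "qd": joint speeds; "joint_torque": joint torques, N m; "ee_pos": TCP position; "ee_rot": TCP orientation; "ft_force": force on the tool from outside, world axes, zero at the start; "wrist_torque": the same for the moment, N m; "gripper_width": finger opening in m; "finger_force": force on a finger pad.
Only numpy, scipy, OpenCV 4.12 (cv2) and the standard library are available. Lean on these libraries where they do the work, as an engineer would, in place of code of your own. Each camera call takes 0.05 s, during which the arm holds its last target. There are 200 camera calls.

## Working session

There is one attempt and no reset: what is moved stays moved. The work goes in short steps, Python scripts to look and compute and a tool call to move; the robot and the scene stay as the last step left them, time stands still between calls to the robot, and variables do not carry over. Pictures are saved under pics/ and viewed, at most 10 in all, crops included, and the job is handed in when it is done.

Besides the shell and the picture viewer there is one more tool, called after ">>>" as name(argument=value, ...) on one line, values as JSON. carry_out: Moves the arm, as the interface text tells. Scaled input: -1 to 1 covers 200 mm each way for a shift and pi/2 rad each way for a turn. Its arguments: {"type":"object","properties":{"plan":{"type":"string"},"newtons":{"type":"number"}},"required":["plan"]}

```bash
mkdir -p pics; cat > h.py <<'E'
import numpy as np, cv2
from bench import r, viewer
def cap(n):
    d=viewer.capture(n); return d
def ray(d,u,v):
    R=np.array(d["R"]);t=np.array(d["t"])
    return -R.T@t, R.T@np.array([(u-d["cx"])/d["fx"],(v-d["cy"])/d["fy"],1.])
def onz(d,u,v,z):
    o,k=ray(d,u,v); return o+k*(z-o[2])/k[2]
def proj(d,X):
    c=np.array(d["R"])@np.array(X)+np.array(d["t"]); return np.array([d["fx"]*c[0]/c[2]+d["cx"],d["fy"]*c[1]/c[2]+d["cy"]])
def tri(obs):
    A=np.zeros((3,3));b=np.zeros(3)
    for d,u,v in obs:
        o,k=ray(d,u,v);k=k/np.linalg.norm(k);P=np.eye(3)-np.outer(k,k);A+=P;b+=P@o
    return np.linalg.solve(A,b)
def wristcal(d,s):
    from scipy.spatial.transform import Rotation as Ro
    w,x,y,z=s["ee_rot"]; M=np.array(d["mount"]); Rt=Ro.from_quat([x,y,z,w]).as_matrix()
    Rc=Rt@M[:3,:3]; o=Rt@M[:3,3]+np.array(s["ee_pos"]); d["R"]=Rc.T; d["t"]=-Rc.T@o; return d
E
python3 - <<'E'
from h import *
import pickle
s=r.observe();print(s)
ds={n:cap(n) for n in("scene","side","wrist")}
pickle.dump(ds,open("d0.pkl","wb"))
for n,d in ds.items():print(n,{k:np.round(v,3).tolist() for k,v in d.items() if k!="color"}); cv2.imwrite(f"pics/{n}0.png",d["color"])
a=np.hstack([cv2.resize(ds[n]["color"],None,fx=1,fy=1) for n in("scene","side")])
for n in("scene","side"): cv2.imwrite(f"pics/{n}0b.png",cv2.resize(ds[n]["color"],(800,600),interpolation=cv2.INTER_CUBIC))
E
```

```text
{'time_s': 0.0, 'joints': array([-1.38332548e+00,  1.81555243e-01,  1.60800352e+00, -3.27452755e-05,
        1.35375436e+00, -2.06302211e-01]), 'qd': array([-0.0005275 ,  0.00105012,  0.00049274,  0.00021135,  0.00056925,
       -0.00133575]), 'joint_torque': array([ 1.29105961e-04, -4.33855605e+01, -3.41853619e+01,  7.01297703e-02,
        3.84677493e-02, -1.37759512e-04]), 'ee_pos': array([ 0.22051867, -0.53046302,  0.2378043 ]), 'ee_rot': array([-8.60347156e-04,  9.80679322e-01,  1.95620364e-01, -7.88519052e-06]), 'ft_force': array([-0.38527206, -0.44701407,  0.10971481]), 'wrist_torque': array([-0.01535766, -0.02839641, -0.02743732]), 'finger_force': 0.0, 'gripper_width': 0.08774356769734266}
scene {'fx': 474.903, 'fy': 474.903, 'cx': 257.443, 'cy': 186.958, 'R': [[-0.881, -0.472, 0.022], [-0.22, 0.37, -0.903], [0.418, -0.8, -0.43]], 't': [0.337, 0.264, 0.83]}
side {'fx': 382.033, 'fy': 382.033, 'cx': 264.676, 'cy': 189.377, 'R': [[0.971, -0.239, -0.005], [-0.146, -0.574, -0.806], [0.19, 0.783, -0.592]], 't': [-0.512, 0.023, 1.067]}
wrist {'fx': 288.478, 'fy': 288.478, 'cx': 256.125, 'cy': 194.223, 'mount': [[-0.0, -0.951, -0.308, 0.08], [1.0, -0.0, -0.0, -0.001], [0.0, -0.308, 0.951, -0.145], [0.0, 0.0, 0.0, 1.0]]}
```

View pics/scene0b.png

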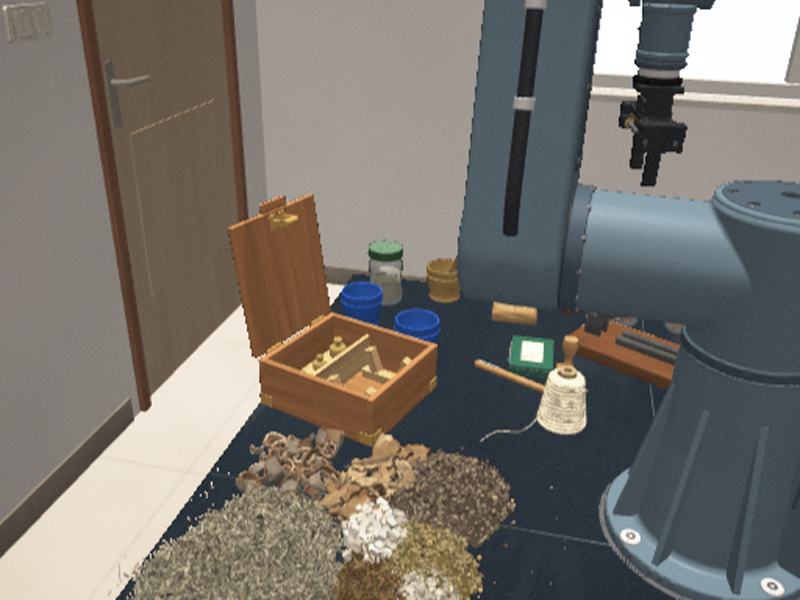

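View pics/side0b.png

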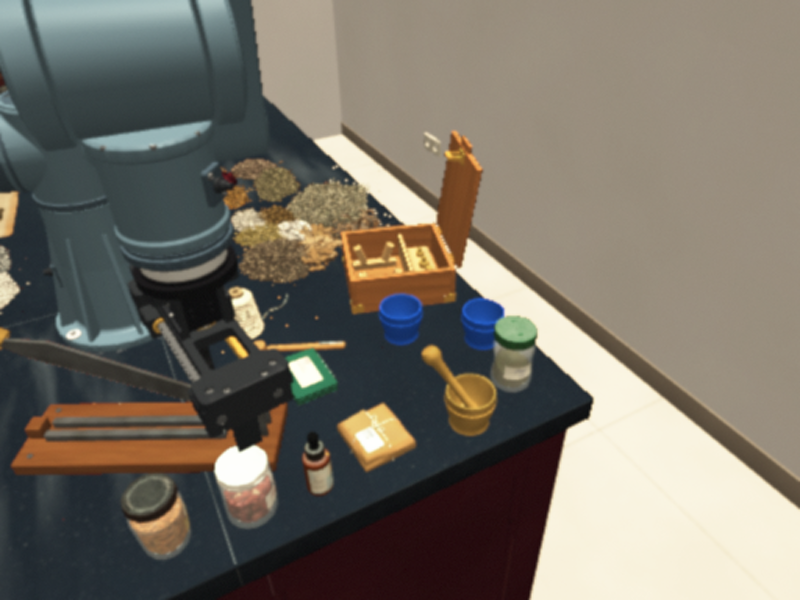

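Side view (800x600 pixels): the mortar with the pestle is at (469,404), and the pestle's top head is at (431,354). The case is at (400,265), the green jar at (514,352) and the packet at (376,436).

Possible mix-ups:
- **Mortar:** blue cups at (401,318) and (483,323), which are excluded by colour.
- **Pestle:** wooden stick at (305,346) and wooden roller at (515,313) in the scene view.

I choose the brass mortar at (469,404) and check it in a close crop.

```bash
python3 - <<'E'
import pickle,numpy as np,cv2
ds=pickle.load(open("d0.pkl","rb"))
a=cv2.resize(ds["side"]["color"][75:290,205:353],None,fx=2.75,fy=2.75,interpolation=cv2.INTER_CUBIC)
b=cv2.resize(ds["scene"]["color"][115:290,145:290],None,fx=2.7,fy=2.7,interpolation=cv2.INTER_CUBIC)
b=np.vstack([b,np.zeros((a.shape[0]-b.shape[0],b.shape[1],3),np.uint8)]);m=np.hstack([a,b]);print(a.shape,m.shape);cv2.imwrite("pics/crop1.png",m)
E
```

```text
(591, 407, 3) (591, 799, 3)
```

View pics/crop1.png

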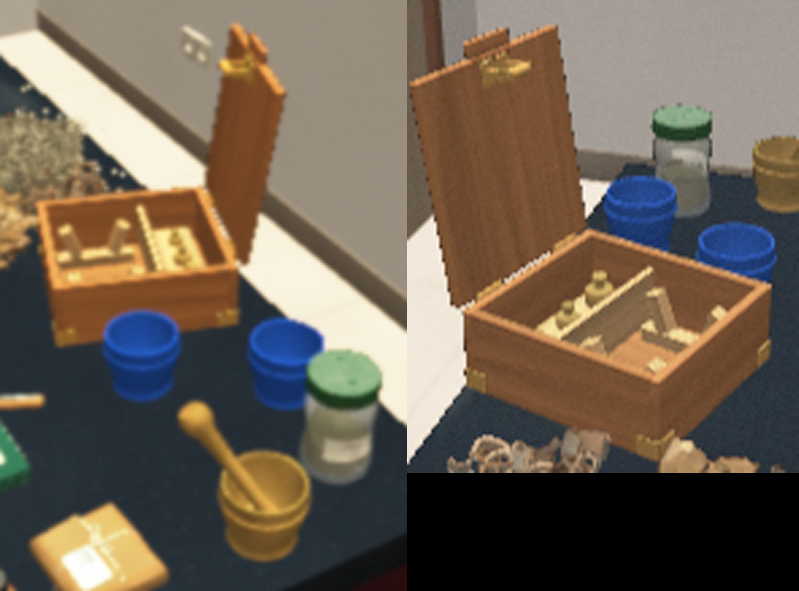

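```bash
cat > m1.py <<'E'
from h import *
import pickle
ds=pickle.load(open("d0.pkl","rb")); S=ds["side"];C=ds["scene"]
s=lambda u,v:(u/2.75+205-.3,v/2.75+75-.3); c=lambda u,v:((u-407)/2.7+145-.3,v/2.7+115-.3)
names=["FL","FR","BR","BL"]
sp=[(40,203),(53,281),(240,263),(208,190)]; cp=[(655,380),(770,287),(583,234),(465,310)]
P=[]
for n,a,b in zip(names,sp,cp):
    T=tri([(S,*s(*a)),(C,*c(*b))]);x=onz(S,*s(*a),.072);y=onz(C,*c(*b),.072);P.append((x[:2],y[:2]));print(n,T.round(4),x[:2].round(4),y[:2].round(4))
for k in(0,1):
    Q=np.array([p[k] for p in P]);FL,FR,BR,BL=Q
    ax=(BR+BL-FL-FR)/2;ay=(FL+BL-FR-BR)/2
    print("cen",Q.mean(0).round(4),"len",np.linalg.norm(ax).round(4),np.linalg.norm(ay).round(4),"yaw",np.arctan2(ax[1],ax[0]).round(3),np.arctan2(-ay[0],ay[1]).round(3))
# lid edge tops
print("lid", tri([(S,*s(286,92)),(C,*c(558,27))]), tri([(S,*s(232,40)),(C,*c(413,84))]))
print("mortar rim",[onz(S,*s(264.5,y),.06).round(4) for y in(484,490)])
print("head",[onz(S,*s(195,420),z).round(4) for z in(.105,.112,.118)])
print("shaft in",onz(S,*s(247,487),.06).round(4), onz(S,*s(247,487),.05).round(4))
print("jar cap",onz(S,*s(344,375),.102).round(4))
print("blue",onz(S,*s(141,330),.06).round(4),onz(S,*s(287,340),.06).round(4))
print("packet",onz(S,*s(100,545),.034).round(4))
E
python3 m1.py
```

```text
FL [0.4012 0.0543 0.0695] [0.4008 0.05  ] [0.3992 0.0577]
FR [ 0.3887 -0.1052  0.0731] [ 0.3912 -0.1018] [ 0.3867 -0.1059]
BR [ 0.5755 -0.114   0.0691] [ 0.5761 -0.1163] [ 0.5695 -0.1077]
BL [0.5858 0.0393 0.0665] [0.5849 0.0322] [0.5772 0.0477]
cen [ 0.4883 -0.034 ] len 0.1852 0.1504 yaw -0.087 -0.061
cen [ 0.4832 -0.0271] len 0.1805 0.1598 yaw -0.033 -0.063
lid [ 0.60587888 -0.12778712  0.25244016] [0.61295175 0.03994316 0.24470178]
mortar rim [array([ 0.5089, -0.4005,  0.06  ]), array([ 0.5068, -0.4066,  0.06  ])]
head [array([ 0.4623, -0.3643,  0.105 ]), array([ 0.4602, -0.3718,  0.112 ]), array([ 0.4584, -0.3782,  0.118 ])]
shaft in [ 0.4947 -0.4003  0.06  ] [ 0.4981 -0.391   0.05  ]
jar cap [ 0.5949 -0.3382  0.102 ]
blue [ 0.4598 -0.1841  0.06  ] [ 0.5859 -0.2317  0.06  ]
packet [ 0.3767 -0.4072  0.034 ]
```

>>> carry_out(plan="0 0 -0.62 1 0.85 0.8 88;0 0 -0.62 1 0.85 0.8 88;0 0 -0.62 1 0.85 0.8 88;0 0 -0.62 1 0.85 0.8 88;0 0 -0.62 1 0.85 0.8 60;0 0 -0.62 1 0.85 0.8 60;0 0 -0.62 1 0.85 0.8 60;0 0 -0.62 1 0.85 0.8 60;0 0 -0.62 1 0.85 0.8 60;0 0 -0.62 1 0.85 0.8 60")

```text
time_s: 1.15
ee_pos: [0.4196, -0.3614, 0.3972]
ee_rot: [-0.001, 0.958, -0.286, -0.001]
ft_force: [0.1, -0.5, -0.1]
gripper_width: 0.0603
finger_force: 0.0
```

```bash
python3 - <<'E'
from h import *
import pickle
s=r.observe();print(s["ee_pos"],s["ee_rot"],s["joints"],s["qd"].round(3))
d=wristcal(cap("wrist"),s);pickle.dump(d,open("d1.pkl","wb"))
cv2.imwrite("pics/w1.png",cv2.resize(d["color"],(800,600),interpolation=cv2.INTER_CUBIC))
print(proj(d,(.508,-.403,.06))*1.5625,proj(d,(.486,-.031,.072))*1.5625)
E
```

```text
[ 0.41962707 -0.36142108  0.39724632] [-5.76919667e-04  9.58323034e-01 -2.85684318e-01 -1.04846363e-03] [-9.25174418e-01  5.03801221e-02  1.43698030e+00 -3.17170039e-04
  1.65660470e+00  1.22503639e+00] [-0.008  0.003 -0.     0.002  0.003  0.012]
[387.60467915 138.63871569] [125.11737189 346.75381266]
```

View pics/w1.png

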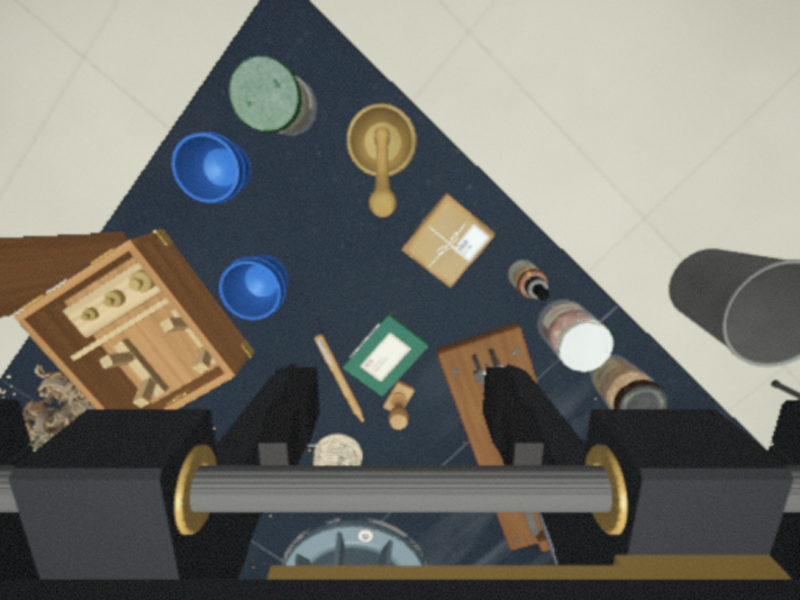

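The wrist view shows the mortar rim centred at (381,139) and the pestle head at (382,204), with the shaft pointing straight down the picture. The bench around (325,250) is clear, between the blue cup (253,288), the packet (448,240) and the stick (340,378). The case corners are at (160,233), (252,355) and (17,318).

```bash
python3 - <<'E'
from h import *
import pickle
d=pickle.load(open("d1.pkl","rb"));k=1/1.5625
g=lambda u,v,z:onz(d,u*k-.3,v*k-.3,z)[:2].round(4)
# brass mask in area
hsv=cv2.cvtColor(d["color"],cv2.COLOR_BGR2HSV)
m=g(381,139,.06);print("mortar",m)
for z in(.108,.112,.116):print("head",z,g(382,204,z), np.degrees(np.arctan2(*(g(382,204,z)-m)[::-1])),np.linalg.norm(g(382,204,z)-m))
for n,p in dict(BR=(160,233),FR=(252,355),BL=(17,318)).items():print(n,g(*p,.072))
a,b,c=[g(*p,.072) for p in((160,233),(252,355),(17,318))];print("cen",(b+c)/2,"yawx",np.arctan2(*(a-b)[::-1]),np.linalg.norm(a-b),"yawy",np.arctan2(-(c-a)[0],(c-a)[1]),np.linalg.norm(c-a))
for n,p in dict(free=(325,240),cup=(253,283),packL=(402,250),packB=(448,287),packT=(445,194),packR=(495,236),stick=(318,337),jar=(265,92)).items():print(n,g(*p,.06 if n=="cup" else .102 if n=="jar" else .034 if "pack" in n else 0.0))
for p in((174,319),(202,359),(116,356),(148,388)):print("cheek top",g(*p,.057))
E
```

```text
mortar [ 0.512  -0.3971]
head 0.108 [ 0.4611 -0.3664] 148.90399724111563 0.05944156794701836
head 0.112 [ 0.4613 -0.3667] 149.0528653936317 0.059115564786272674
head 0.116 [ 0.4615 -0.3671] 149.28717228484112 0.058738828725128665
BR [ 0.5613 -0.1526]
FR [ 0.4    -0.1449]
BL [0.5778 0.045 ]
cen [ 0.4889  -0.04995] yawx -0.04770092360044419 0.161483683386279 yawy -0.08330875712036213 0.1982876950292176
free [ 0.457  -0.2753]
cup [ 0.4653 -0.1944]
packL [ 0.4015 -0.3502]
packB [ 0.3352 -0.3713]
packT [ 0.4277 -0.4238]
packR [ 0.3573 -0.4469]
stick [ 0.3598 -0.1929]
jar [ 0.599  -0.3333]
cheek top [ 0.4813 -0.0903]
cheek top [ 0.4255 -0.0839]
cheek top [ 0.4839 -0.0017]
cheek top [ 0.432 -0.004]
```

>>> carry_out(plan="0.17 0.286 0.024 0.55 -0.23 -0.98 50;0.17 0.286 0.024 0.55 -0.23 -0.98 50;0.17 0.286 0.024 0.55 -0.23 -0.98 50;0.17 0.286 0.024 0.55 -0.23 -0.98 50;0.17 0.286 0.024 0.55 -0.23 -0.98 50;0.17 0.286 0.024 0.55 -0.23 -0.98 50;0.17 0.286 0.024 0.55 -0.23 -0.98 50;0.17 0.286 0.024 0.55 -0.23 -0.98 50")

```text
time_s: 2.0
ee_pos: [0.5304, -0.4082, 0.2066]
ee_rot: [-0.062, 0.931, -0.259, -0.248]
ft_force: [-0.2, -0.0, 0.0]
gripper_width: 0.0503
finger_force: 0.0
```

```bash
python3 - <<'E'
from h import *
import pickle
from scipy.spatial.transform import Rotation as Ro
s=r.observe();w,x,y,z=s["ee_rot"];print(s["ee_pos"],s["joints"]);print(Ro.from_quat([x,y,z,w]).as_matrix().round(3))
d=wristcal(cap("wrist"),s);im=cv2.resize(d["color"],(800,600),interpolation=cv2.INTER_CUBIC)
f=np.array([-.857,.515,0]);mid=np.array([.487,-.382,.07]);a=.5736*f+[0,0,.819]
for q in(-62,0,25,62):
    p=proj(d,mid+a*q/1000)*1.5625;print(q,p);cv2.circle(im,tuple(p.astype(int)),3,(0,0,255),-1)
R=Ro.from_quat([x,y,z,w]).as_matrix()
for q in(0,.05,.1,.137):
    p=proj(d,s["ee_pos"]+R[:,2]*q)*1.5625;cv2.circle(im,tuple(p.astype(int)),3,(0,255,0),-1)
cv2.imwrite("pics/w2.png",im)
E
```

```text
[ 0.53043175 -0.40819145  0.20662922] [-0.77344656  0.79331343  0.89153116 -0.13662393  1.95678305  1.32099324]
[[ 0.742 -0.513 -0.431]
 [-0.452 -0.858  0.244]
 [-0.495  0.013 -0.869]]
-62 [397.38277199 158.07161778]
0 [398.23804748 248.92368782]
25 [398.59630827 286.9801208 ]
62 [399.14145342 344.88843865]
```

View pics/w2.png

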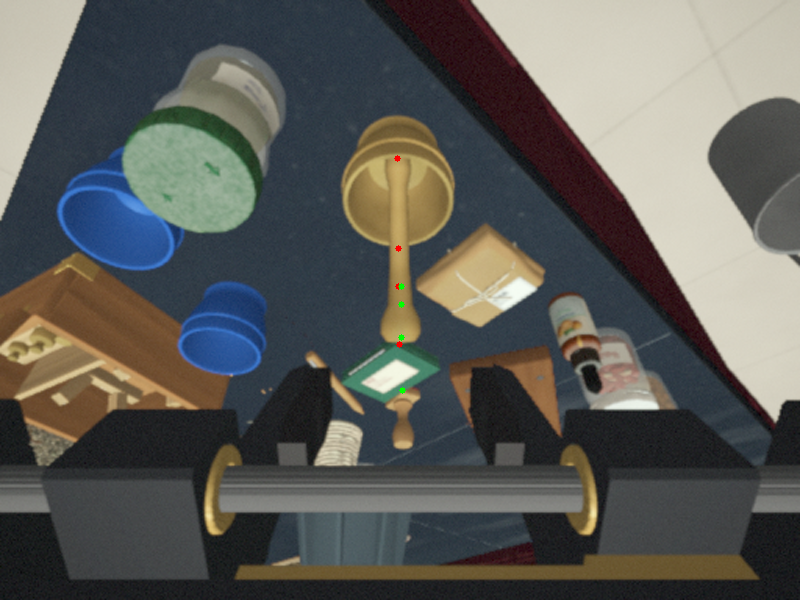

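The picture confirms the choice: the red dots of the modelled axis lie on the brass pestle, from the mortar at (397,158) to the head at (400,340). The green approach line meets its shaft.

>>> carry_out(plan="0 0 0 -0.15 0.09 -0.31 50;0 0 0 -0.3 0.18 -0.61 50;0 0 0 -0.3 0.18 -0.61 50;0 0 0 -0.3 0.18 -0.61 50;0 0 0 -0.3 0.18 -0.61 50")

```text
time_s: 2.55
ee_pos: [0.4715, -0.3723, 0.0842]
ee_rot: [-0.062, 0.931, -0.259, -0.249]
ft_force: [0.1, -0.5, 0.8]
gripper_width: 0.05
finger_force: 0.0
```

```bash
python3 - <<'E'
from h import *
s=r.observe();print(s["ee_pos"])
d=wristcal(cap("wrist"),s);cv2.imwrite("pics/w3.png",cv2.resize(d["color"][100:300,150:370],None,fx=2.7,fy=2.7,interpolation=cv2.INTER_CUBIC))
E
```

```text
[ 0.47149329 -0.37226649  0.08418668]
```

View pics/w3.png

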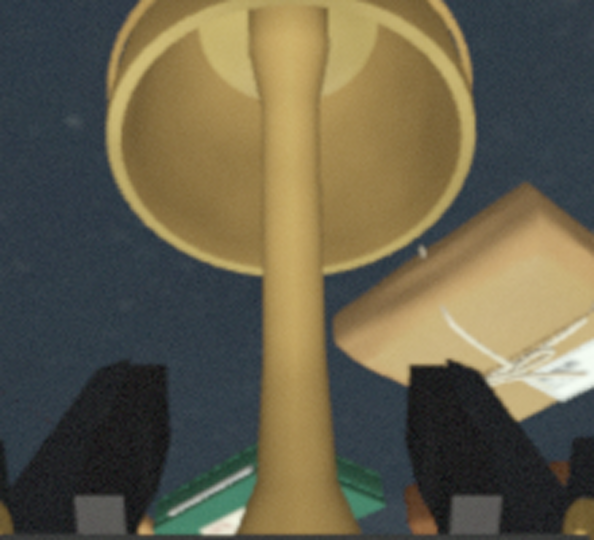

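The shaft (crop at 292,400) sits midway between the two fingers, so I close them.

>>> carry_out(plan="0 0 0 0 0 0 15;0 0 0 0 0 0 10;0 0 0 0 0 0 10;0 0 0 0 0 0 10;0 0 0 0 0 0 10;0 0 0 0 0 0 10", newtons=40)

```text
time_s: 3.2
ee_pos: [0.4709, -0.3716, 0.0811]
ee_rot: [-0.063, 0.931, -0.259, -0.25]
ft_force: [-0.4, -1.8, 3.7]
gripper_width: 0.0213
finger_force: 39.9
```

>>> carry_out(plan="0 0 0 -0.04 0.02 0.07 10;0 0 0 -0.11 0.07 0.18 10;0 0 0 -0.19 0.11 0.31 10;0 0 0 -0.27 0.16 0.45 10;0 0 0 -0.27 0.16 0.55 10;0 0 0 -0.27 0.16 0.55 10;0 0 0 -0.27 0.16 0.55 10")

```text
time_s: 3.9
ee_pos: [0.4167, -0.3388, 0.19]
ee_rot: [-0.063, 0.931, -0.258, -0.25]
ft_force: [-0.3, -0.2, -2.2]
gripper_width: 0.0217
finger_force: 39.9
```

```bash
python3 - <<'E'
from h import *
s=r.observe();print(s["ee_pos"],s["gripper_width"])
d=cap("side");w=wristcal(cap("wrist"),s)
a=cv2.resize(d["color"][130:310,200:370],None,fx=2.3,fy=2.3);b=cv2.resize(w["color"][:, :],None,fx=.78,fy=.78)
h=max(a.shape[0],b.shape[0]);p=lambda i:np.vstack([i,np.zeros((h-i.shape[0],i.shape[1],3),np.uint8)])
m=np.hstack([p(a),p(b)]);print(m.shape);cv2.imwrite("pics/l1.png",m)
E
```

```text
[ 0.41672458 -0.33881591  0.18999203] 0.021664946273534005
(414, 790, 3)
```

View pics/l1.png

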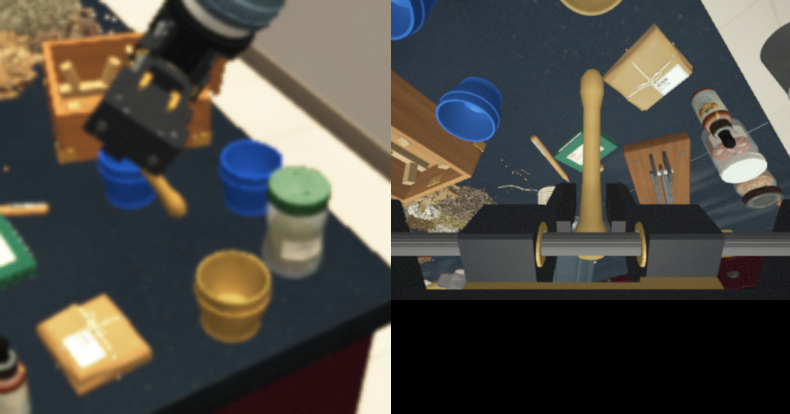

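The pestle is lifted clear with its lower end at (592,75) in the wrist half, and the mortar stands upright. Next I get its angle in the hand.

```bash
python3 - <<'E'
from h import *
d=cap("wrist");M=np.array(d["mount"])
hsv=cv2.cvtColor(d["color"],cv2.COLOR_BGR2HSV)
k=lambda u,v:M[:3,:3]@np.array([(u-d["cx"])/d["fx"],(v-d["cy"])/d["fy"],1.]);o=M[:3,3]
# head centre near bottom end : axis points at image rows
for u,v in((258,101),(258,140),(258,180)):
    q=k(u,v);x=o+q*(-o[1]/q[1]) if abs(q[1])>.05 else None
    # param along ray in xz plane; list angle for ray hitting line from (0,-.010)
    for dist in(.077,.082):
        g=np.array([0,0,-.010]);qq=q/np.linalg.norm(q);b=qq@(o-g);c=(o-g)@(o-g)-dist**2;D=b*b-c
        if D>0:
            for t in(-b-D**.5,-b+D**.5):
                p=o+t*qq-g;print((u,v),dist,p.round(4),"deg from tool x:",np.degrees(np.arctan2(p[2],p[0])).round(1))
print(r.observe()["time_s"])
E
```

```text
(258, 101) 0.082 [ 0.0798  0.     -0.0189] deg from tool x: -13.3
(258, 101) 0.082 [0.0798 0.0003 0.019 ] deg from tool x: 13.4
(258, 140) 0.077 [ 0.0673 -0.     -0.0373] deg from tool x: -29.0
(258, 140) 0.077 [0.0558 0.0005 0.0531] deg from tool x: 43.6
(258, 140) 0.082 [ 0.0684 -0.0001 -0.0453] deg from tool x: -33.5
(258, 140) 0.082 [0.0548 0.0006 0.061 ] deg from tool x: 48.1
(258, 180) 0.077 [ 0.0573 -0.0001 -0.0515] deg from tool x: -41.9
(258, 180) 0.077 [0.0236 0.0007 0.0733] deg from tool x: 72.2
(258, 180) 0.082 [ 0.0588 -0.0001 -0.0571] deg from tool x: -44.2
(258, 180) 0.082 [0.022  0.0007 0.079 ] deg from tool x: 74.4
4.05
```

```bash
python3 - <<'E'
from h import *
from scipy.spatial.transform import Rotation as Ro
s=r.observe();w,x,y,z=s["ee_rot"];R=Ro.from_quat([x,y,z,w]).as_matrix();p=s["ee_pos"];d=cap("side")
for u,v in((155,180),(165,193),(173,204),(180,214)):
    o,k=ray(d,200+u/2.3-.3,130+v/2.3-.3);n=R[:,1];X=o+k*((p-o)@n)/(k@n);t=R.T@(X-p);print(X.round(4),"tool",t.round(4),"deg",np.degrees(np.arctan2(t[2]+.01,t[0])).round(1))
E
```

```text
[ 0.4458 -0.3565  0.1551] tool [ 0.0469 -0.      0.0118] deg 24.9
[ 0.4538 -0.3614  0.1424] tool [0.0614 0.     0.0181] deg 24.6
[ 0.4602 -0.3654  0.1315] tool [0.0734 0.     0.0237] deg 24.7
[ 0.4659 -0.3689  0.1213] tool [0.0843 0.     0.0291] deg 24.9
```

```bash
python3 - <<'E'
from h import *
import pickle
d=pickle.load(open("d1.pkl","rb"));k=1/1.5625
mid=np.array([.41,-.30]);f=np.array([-.857,.515]);n=np.array([.515,.857])
for nm,u,v,z in(("sealtop",397,422,.05),("sealbase",402,393,.0),("spooltop",338,452,.06),("cardcorner",385,318,.01),("cardL",345,365,.01),("cupedge",240,300,.06),("packL",402,250,.034)):
    X=onz(d,u*k-.3,v*k-.3,z)[:2];print(nm,X.round(3),"inward",((X-mid)@f).round(3),"perp",((X-mid)@n).round(3))
print(wristcal(dict(mount=d["mount"]),dict(ee_rot=[0,.958,-.286,0],ee_pos=np.zeros(3)))["R"].round(2))
E
```

```text
sealtop [ 0.224 -0.227] inward 0.197 perp -0.033
sealbase [ 0.232 -0.239] inward 0.184 perp -0.04
spooltop [ 0.234 -0.144] inward 0.231 perp 0.043
cardcorner [ 0.337 -0.283] inward 0.072 perp -0.023
cardL [ 0.311 -0.203] inward 0.135 perp 0.032
cupedge [ 0.458 -0.17 ] inward 0.026 perp 0.136
packL [ 0.401 -0.35 ] inward -0.019 perp -0.047
[[-0.55 -0.84 -0.  ]
 [-0.8   0.52  0.31]
 [-0.26  0.17 -0.95]]
```

>>> carry_out(plan="-0.311 -0.52 0.008 -0.1 0.235 -0.1 10;-0.311 -0.52 0.008 -0.1 0.235 -0.1 10;-0.311 -0.52 0.008 -0.1 0.235 -0.2 10;-0.311 -0.52 0.008 -0.1 0.235 -0.3 10;-0.311 -0.52 0.008 -0.1 0.235 -0.4 10;-0.311 -0.52 0.008 -0.1 0.235 -0.5 10;-0.311 -0.52 0.008 -0.1 0.235 -0.6 10;-0.311 -0.52 0.008 -0.1 0.235 -0.6 10;-0.311 -0.52 0.008 -0.1 0.235 -0.6 10")

```text
time_s: 5.0
ee_pos: [0.3965, -0.2919, 0.0705]
ee_rot: [0.062, 0.942, -0.259, 0.202]
ft_force: [0.9, -0.2, -1.4]
gripper_width: 0.0214
finger_force: 39.9
```

```bash
python3 - <<'E'
from h import *
from scipy.spatial.transform import Rotation as Ro
s=r.observe();w,x,y,z=s["ee_rot"];R=Ro.from_quat([x,y,z,w]).as_matrix();p=s["ee_pos"];print(p,R.round(3).tolist(),s["gripper_width"])
a=R@np.array([np.cos(np.radians(24.8)),0,np.sin(np.radians(24.8))]);print("pestle down-end dir",a.round(3),"axis z at grip",(p-R[:,2]*.01)[2])
E
```

```text
[ 0.39646289 -0.29193566  0.07051172] [[0.784, -0.513, 0.35], [-0.462, -0.859, -0.222], [0.414, 0.012, -0.91]] 0.021437079660163495
pestle down-end dir [ 0.859 -0.513 -0.006] axis z at grip 0.07961531941240708
```

>>> carry_out(plan="0 0 0 0 0 -0.12 10;0 0 0 0 0 -0.22 10;0 0 0 0 0 -0.28 10;0 0 0 0 0 -0.3 10;0 0 0 0 0 -0.31 10;0 0 0 0 0 -0.32 10;0 0 0 0 0 -0.32 10")

```text
time_s: 5.7
ee_pos: [0.3973, -0.2926, 0.0074]
ee_rot: [0.063, 0.942, -0.258, 0.204]
ft_force: [0.7, -0.4, -1.6]
gripper_width: 0.0215
finger_force: 39.9
```

>>> carry_out(plan="0 0 0 0 0 -0.01 10;0 0 0 0 0 -0.015 10;0 0 0 0 0 -0.015 10")

```text
time_s: 6.0
ee_pos: [0.397, -0.2925, 0.0042]
ee_rot: [0.063, 0.942, -0.258, 0.204]
ft_force: [0.8, 0.4, 1.4]
gripper_width: 0.0215
finger_force: 41.1
```

>>> carry_out(plan="0 0 0 0 0 0 24;0 0 0 0 0 0 34;0 0 0 0 0 0 38;0 0 0 0 0 0 38;0 0 0 -0.04 0.03 0.1 38;0 0 0 -0.12 0.08 0.3 38;0 0 0 -0.17 0.11 0.45 38;0 0 0 -0.17 0.11 0.7 38;0 0 0 -0.17 0.11 0.8 38", newtons=40)

```text
time_s: 6.9
ee_pos: [0.3631, -0.2708, 0.1677]
ee_rot: [0.065, 0.942, -0.258, 0.205]
ft_force: [1.2, -0.6, 0.2]
gripper_width: 0.0383
finger_force: 0.0
```

>>> carry_out(plan="0.139 0.233 -0.003 0.2 -0.16 0.7 38;0.139 0.233 -0.003 0.2 -0.16 0.7 38;0.139 0.233 -0.003 0.2 -0.16 0.7 38;0.139 0.233 -0.003 0.2 -0.16 0.7 38;0.139 0.233 -0.003 0.2 -0.16 0.7 38;0.139 0.233 -0.003 0.2 -0.16 0.7 38")

```text
time_s: 7.5
ee_pos: [0.4014, -0.3004, 0.301]
ee_rot: [0.005, 0.964, -0.265, -0.002]
ft_force: [-0.6, 0.2, -0.4]
gripper_width: 0.0377
finger_force: 0.0
```

```bash
python3 - <<'E'
from h import *
import pickle
s=r.observe();print(s["ee_pos"],s["ee_rot"])
d=wristcal(cap("wrist"),s);pickle.dump(d,open("d2.pkl","wb"));d["s"]=s
hsv=cv2.cvtColor(d["color"],cv2.COLOR_BGR2HSV)
m=cv2.inRange(hsv,(12,80,70),(30,255,255));m[270:]=0
n,l,st,c=cv2.connectedComponentsWithStats(m)
for i in range(1,n):
    if st[i,4]>300:
        v,u=np.nonzero(l==i);P=np.array([onz(d,a,b,.011)[:2] for a,b in zip(u,v)])
        rc=cv2.minAreaRect(P.astype(np.float32)*1000);ev=np.linalg.svd(P-P.mean(0),full_matrices=False)[2][0]
        print(i,st[i],P.mean(0).round(4),rc,np.degrees(np.arctan2(ev[1],ev[0])).round(2))
im=cv2.resize(d["color"],(800,600),interpolation=cv2.INTER_CUBIC);cv2.imwrite("pics/w5.png",im)
E
```

```text
[ 0.40140215 -0.3003792   0.3009758 ] [ 0.00535549  0.96421903 -0.2650469  -0.00176763]
1 [ 247   13   58   66 2954] [ 0.5159 -0.402 ] ((515.4441528320312, -401.50006103515625), (77.5722885131836, 79.49687957763672), 41.62791442871094) 117.73
2 [ 283   97   75   77 2192] [ 0.3812 -0.3939] ((376.014892578125, -398.7332763671875), (78.32518005371094, 85.05912017822266), 17.811975479125977) 137.16
3 [243 100  16  87 893] [ 0.4162 -0.3037] ((418.589599609375, -303.1078796386719), (23.45913314819336, 128.48004150390625), 59.365570068359375) 147.62
4 [    0   107   161   163 16610] [ 0.4971 -0.0169] ((514.8595581054688, 0.285919189453125), (245.8507843017578, 269.3184814453125), 87.08393096923828) 145.58
23 [ 305  204   78   66 2455] [ 0.2101 -0.3662] ((198.9088134765625, -354.9369201660156), (111.368408203125, 112.8950424194336), 76.83338165283203) -142.99
24 [209 207  34  63 413] [ 0.3026 -0.1871] ((304.4256896972656, -187.03729248046875), (12.861827850341797, 123.65083312988281), 80.11223602294922) 169.71
25 [431 238  41  32 482] [ 0.0867 -0.4992] ((90.68396759033203, -500.3631591796875), (53.071372985839844, 58.90090560913086), 11.600248336791992) 102.56
31 [260 246  25  24 381] [ 0.2337 -0.2354] ((230.75076293945312, -236.70294189453125), (35.10480880737305, 45.00077819824219), 30.10605239868164) 121.08
```

View pics/w5.png

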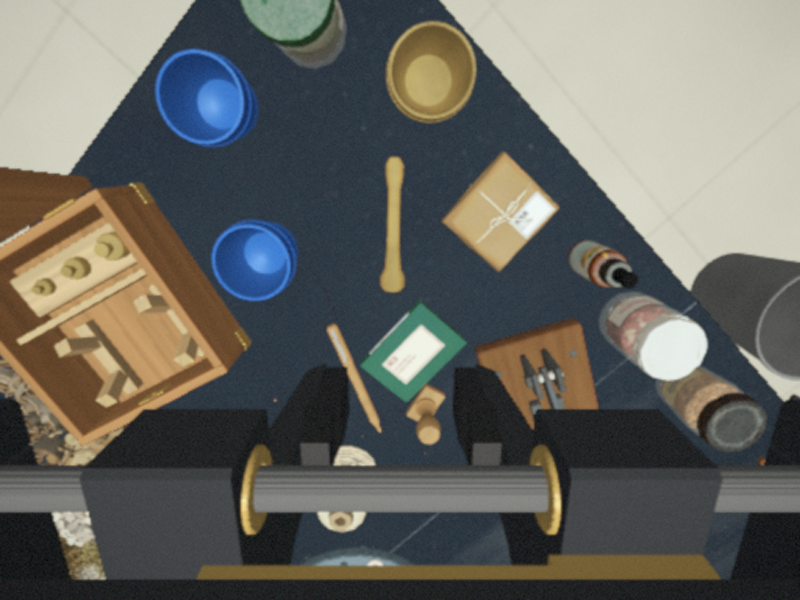

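The pestle lies flat on the worktop from (394,158) to (392,290), clear of the cup and the packet. I pick it up from above.

>>> carry_out(plan="0 0 0 0.04 -0.01 -0.25 38;0 0 0 0.085 -0.015 -0.5 38;0 0 0 0.085 -0.015 -0.75 38;0 0 0 0.085 -0.015 -1 38;0 0 0 0.085 -0.015 -1 38;0 0 0 0.085 -0.015 -1 38")

```text
time_s: 8.15
ee_pos: [0.4181, -0.3036, 0.1031]
ee_rot: [0.006, 0.964, -0.265, -0.002]
ft_force: [-0.0, -0.3, 0.0]
gripper_width: 0.0379
finger_force: 0.0
```

```bash
python3 - <<'E'
from h import *
from scipy.spatial.transform import Rotation as Ro
s=r.observe();print(s["ee_pos"]);w,x,y,z=s["ee_rot"];R=Ro.from_quat([x,y,z,w]).as_matrix();print(R.round(4))
d=wristcal(cap("wrist"),s)
hsv=cv2.cvtColor(d["color"],cv2.COLOR_BGR2HSV)
m=cv2.inRange(hsv,(12,80,70),(30,255,255))
n,l,st,c=cv2.connectedComponentsWithStats(m)
for i in range(1,n):
    if st[i,4]>1500:
        v,u=np.nonzero(l==i);P=np.array([onz(d,a,b,.011)[:2] for a,b in zip(u,v)]);ev=np.linalg.svd(P-P.mean(0),full_matrices=False)[2][0]
        print(st[i],P.mean(0).round(4),cv2.minAreaRect(P.astype(np.float32)*1000),np.degrees(np.arctan2(ev[1],ev[0])).round(2))
E
```

```text
[ 0.41809353 -0.30356364  0.10306874]
[[ 8.591e-01 -5.118e-01 -6.300e-03]
 [-5.118e-01 -8.591e-01 -9.900e-03]
 [-3.000e-04  1.170e-02 -9.999e-01]]
[ 250    0  122   82 8090] [ 0.5059 -0.4009] ((501.5523376464844, -399.4087829589844), (87.36515808105469, 53.74040985107422), 59.394866943359375) -118.72
[ 311  115  134  128 7044] [ 0.3817 -0.3952] ((374.5169982910156, -399.55584716796875), (84.04486846923828, 85.0644302368164), 18.123126983642578) 141.04
[ 243  120   27  145 2497] [ 0.4175 -0.3046] ((416.9684753417969, -304.0568542480469), (24.075178146362305, 131.13824462890625), 58.404396057128906) 147.79
[   0  179   68  119 3677] [ 0.4834 -0.098 ] ((489.33966064453125, -98.7575454711914), (47.2351188659668, 119.76953125), 70.19378662109375) 154.47
[ 126  328  340   43 4791] [ 0.2256 -0.2652] ((250.0786590576172, -255.6555633544922), (366.8616027832031, 56.54600524902344), 58.44770431518555) -120.75
```

>>> carry_out(plan="0.006 -0.004 -0.013 -0.005 -0.003 -0.2 38;0.006 -0.004 -0.013 -0.005 -0.003 -0.35 38;0.006 -0.004 -0.013 -0.005 -0.003 -0.45 38;0.006 -0.004 -0.013 -0.005 -0.003 -0.49 38;0.006 -0.004 -0.013 -0.005 -0.003 -0.49 38;0.006 -0.004 -0.013 -0.005 -0.003 -0.49 38")

```text
time_s: 8.8
ee_pos: [0.4199, -0.307, 0.008]
ee_rot: [0.002, 0.961, -0.275, 0.003]
ft_force: [-0.1, 0.3, -0.3]
gripper_width: 0.0383
finger_force: 0.0
```

>>> carry_out(plan="0 0 0 -0.012 0.013 -0.02 38;0 0 0 -0.012 0.013 -0.02 38;0 0 0 -0.012 0.013 -0.02 12;0 0 0 -0.012 0.013 -0.02 10;0 0 0 -0.012 0.013 -0.02 10;0 0 0 -0.012 0.013 -0.02 10;0 0 0 -0.012 0.013 -0.02 10", newtons=35)

```text
time_s: 9.5
ee_pos: [0.4164, -0.3033, 0.002]
ee_rot: [0.002, 0.961, -0.275, 0.002]
ft_force: [-1.5, -0.3, 4.7]
gripper_width: 0.0218
finger_force: 35.0
```

>>> carry_out(plan="0 0 0 0 0 0.08 10;0 0 0 0 0 0.25 10;0 0 0 0 0 0.5 10;0 0 0 0 0 0.75 10;0 0 0 0 0 1 10;0 0 0 0 0 1 10")

```text
time_s: 10.1
ee_pos: [0.4193, -0.306, 0.2091]
ee_rot: [0.005, 0.961, -0.275, 0.007]
ft_force: [1.2, -0.1, -0.9]
gripper_width: 0.0219
finger_force: 35.0
```

>>> carry_out(plan="0 0 0.2 0 0.2 0.5 10;0 0 0.2 0 0.4 0.5 10;0 0 0.3 0 0.6 0.5 10;0 0 0.4 0 0.8 0.5 10;0 0 0.5 0 1 0.5 10;0 0 0.6 0 1 0.5 10;0 0 0.7 0 1 0.5 10;0 0 0.8 0 1 0.5 10;0 0 0.9 0 1 0.5 10;0 0 0.9 0 1 0.5 10")

```text
time_s: 11.1
ee_pos: [0.4157, -0.1025, 0.3]
ee_rot: [-0.001, 0.909, 0.418, 0.001]
ft_force: [0.4, -0.1, -1.7]
gripper_width: 0.0216
finger_force: 35.0
```

```bash
python3 - <<'E'
from h import *
s=r.observe();print(s["ee_pos"],s["ee_rot"],s["joints"].round(3),s["gripper_width"])
E
```

```text
[ 0.41573684 -0.10247564  0.299988  ] [-0.00113267  0.90857886  0.41770979  0.00130896] [-0.523 -0.215  1.873  0.003  1.484  0.186] 0.021554193424305455
```

>>> carry_out(plan="0 0 0.1 0.18 0.1 0 10;0 0 0.2 0.18 0.2 0 10;0 0 0.3 0.18 0.3 0 10;0 0 0.41 0.18 0.36 0 10;0 0 0.41 0.18 0.36 0 10;0 0 0.41 0.18 0.36 0 10;0 0 0.41 0.18 0.36 0 10")

```text
time_s: 11.8
ee_pos: [0.4519, -0.0309, 0.3006]
ee_rot: [-0.001, 0.732, 0.681, 0.001]
ft_force: [0.4, -0.2, -2.7]
gripper_width: 0.0213
finger_force: 35.0
```

```bash
python3 - <<'E'
from h import *
import pickle
s=r.observe();print(s["ee_pos"],s["ee_rot"],s["joints"].round(3))
d=wristcal(cap("wrist"),s);pickle.dump((d,s,cap("scene"),cap("side")),open("d3.pkl","wb"))
im=cv2.resize(d["color"],(800,600),interpolation=cv2.INTER_CUBIC);cv2.imwrite("pics/w6.png",im)
E
```

```text
[ 0.45188079 -0.03089791  0.30061305] [-0.0014144   0.73203848  0.68126019  0.00149069] [-0.334 -0.153  1.819  0.004  1.476 -0.263]
```

View pics/w6.png

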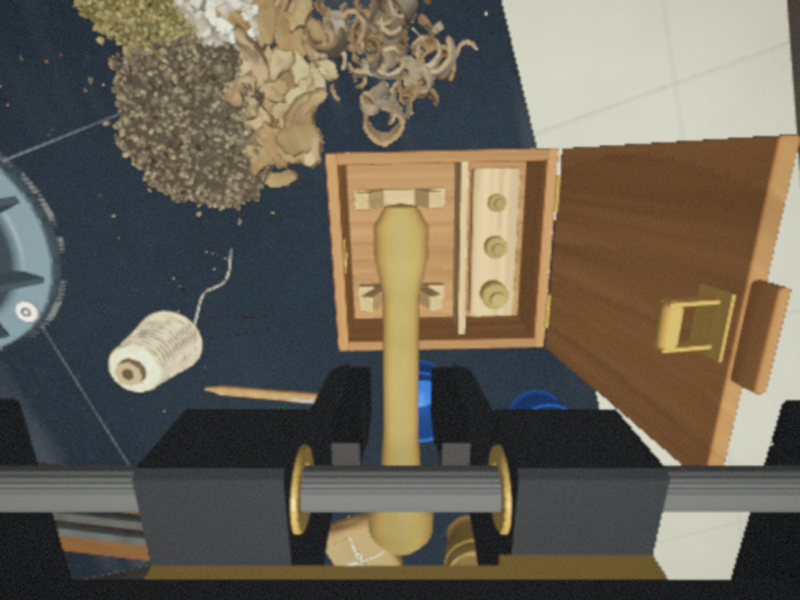

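Wrist view above the case: the rim corners are at FL (328,154), BL (557,149), BR (545,347) and FR (340,350). The far saddle's cheeks are at (361,198) and (437,198), the near saddle's at (370,295) and (433,295). The pestle hangs from (400,230) down to (400,530). The lid stands open to the right.

```bash
cat > m3.py <<'E'
from h import *
import pickle
d,s,C,S=pickle.load(open("d3.pkl","rb"));k=1/1.5625
g=lambda u,v,z:onz(d,u*k-.2,v*k-.2,z)[:2]
FL,BL,BR,FR=[g(*p,.072) for p in((328,154),(557,149),(545,347),(340,350))]
print(np.round([FL,BL,BR,FR],4).tolist())
ax=(BR+BL-FL-FR)/2;ay=(FL+BL-FR-BR)/2;cen=(FL+BL+BR+FR)/4
yaw=[np.arctan2(ax[1],ax[0]),np.arctan2(-ay[0],ay[1])];print("cen",cen.round(4),np.linalg.norm(ax).round(4),np.linalg.norm(ay).round(4),"yaw",np.round(yaw,4))
y=np.mean(yaw);R=np.array([[np.cos(y),-np.sin(y)],[np.sin(y),np.cos(y)]])
print("bed from rim",(cen+R@[-.035,0]).round(4))
# saddles: dark/wood edges in rows through saddles
gray=cv2.cvtColor(d["color"],cv2.COLOR_BGR2GRAY).astype(int)
for v in (124,127,130,186,189,192): print(v,gray[v,222:300].tolist())
# pestle axis in grip
hsv=cv2.cvtColor(d["color"],cv2.COLOR_BGR2HSV)
m=cv2.inRange(hsv,(14,110,70),(30,255,255))
for v in (150,165,190,215,230,245):
    u=np.nonzero(m[v,235:290])[0]+235; print("pestle row",v,u.min() if len(u) else None,u.max() if len(u) else None,len(u))
tz=s["ee_pos"][2]+.008
for v in(150,215,245):
    u=np.nonzero(m[v,235:290])[0]+235
    print(onz(d,(u.min()+u.max())/2,v,tz).round(4))
E
python3 m3.py
```

```text
[[0.4008, 0.0578], [0.5806, 0.0486], [0.5755, -0.1199], [0.3913, -0.1095]]
cen [ 0.4871 -0.0307] 0.1823 0.1681 yaw [-0.0538 -0.0434]
bed from rim [ 0.4521 -0.029 ]
124 [118, 149, 160, 154, 168, 187, 186, 184, 187, 189, 193, 195, 193, 179, 152, 149, 151, 150, 151, 150, 149, 148, 150, 171, 193, 195, 196, 197, 196, 197, 198, 198, 197, 196, 196, 198, 198, 197, 199, 197, 198, 197, 188, 156, 135, 130, 132, 132, 131, 131, 131, 137, 161, 188, 190, 191, 188, 190, 192, 195, 198, 198, 184, 163, 158, 158, 159, 158, 144, 104, 95, 99, 135, 182, 203, 202, 197, 178]
127 [112, 145, 159, 150, 151, 176, 192, 193, 192, 191, 188, 189, 190, 179, 153, 146, 146, 145, 144, 144, 143, 143, 145, 166, 190, 198, 199, 199, 200, 199, 199, 200, 199, 201, 203, 201, 201, 200, 202, 201, 200, 199, 188, 160, 137, 130, 129, 131, 131, 132, 132, 136, 163, 190, 192, 193, 193, 194, 193, 191, 191, 192, 182, 155, 152, 153, 153, 151, 138, 103, 99, 99, 137, 183, 203, 203, 198, 180]
130 [105, 139, 157, 161, 171, 186, 195, 192, 192, 192, 191, 193, 192, 181, 158, 147, 146, 147, 146, 149, 145, 146, 148, 160, 179, 181, 182, 183, 182, 
[... 945 characters left out ...]
75, 166, 164, 164, 161, 147, 116, 100, 108, 156, 195, 200, 199, 190, 162, 135]
192 [89, 81, 81, 89, 125, 156, 161, 167, 182, 197, 192, 189, 189, 190, 195, 198, 184, 151, 147, 146, 146, 143, 134, 121, 134, 149, 157, 164, 169, 172, 173, 174, 173, 174, 173, 173, 175, 174, 174, 174, 170, 170, 167, 159, 150, 133, 125, 132, 135, 132, 132, 135, 151, 177, 192, 192, 192, 190, 190, 189, 186, 175, 170, 170, 168, 169, 169, 152, 118, 101, 106, 161, 198, 201, 198, 187, 159, 137]
pestle row 150 235 289 45
pestle row 165 235 289 43
pestle row 190 244 289 25
pestle row 215 235 289 48
pestle row 230 245 267 17
pestle row 245 246 266 15
[0.4586 0.0274 0.3086]
[ 0.4564 -0.0059  0.3086]
[ 0.4521 -0.0227  0.3086]
```

```bash
python3 - <<'E'
from h import *
import pickle
d,s,C,S=pickle.load(open("d3.pkl","rb"))
A=onz(d,254.9,127,.022);A2=onz(d,255.5,127,.057);B=onz(d,256.5,190,.057)
print("far bed",A.round(4),"far cheeks",A2.round(4),"near cheeks",B.round(4), "mid",((A2+B)/2).round(4),"yaw",np.arctan2(-(A2-B)[0],(A2-B)[1]).round(4),np.linalg.norm(A2-B))
from scipy.spatial.transform import Rotation as Ro
w,x,y,z=s["ee_rot"];R=Ro.from_quat([x,y,z,w]).as_matrix();print(R.round(4),np.degrees(np.arctan2(R[1,0],R[0,0])))
# held-pestle ends: axis plane y_tool=0 ; far (upper) end rows
hsv=cv2.cvtColor(d["color"],cv2.COLOR_BGR2HSV);m=cv2.inRange(hsv,(14,110,70),(30,255,255))
print([(v,d["color"][v,256].tolist()) for v in list(range(126,140,2))+list(range(340,362,2))])
for v in(132,354):print(v,onz(d,256,v,s["ee_pos"][2]+.009).round(4))
E
```

```text
far bed [0.4532 0.0155 0.022 ] far cheeks [0.4544 0.0182 0.057 ] near cheeks [ 0.4495 -0.0684  0.057 ] mid [ 0.4519 -0.0251  0.057 ] yaw -0.0564 0.08677879401935308
[[ 7.180e-02  9.974e-01  3.000e-04]
 [ 9.974e-01 -7.180e-02  4.100e-03]
 [ 4.100e-03 -0.000e+00 -1.000e+00]] 85.88461529458762
[(126, [159, 198, 217]), (128, [160, 199, 219]), (130, [87, 126, 146]), (132, [71, 122, 142]), (134, [108, 175, 194]), (136, [111, 177, 196]), (138, [114, 179, 197]), (340, [108, 161, 180]), (342, [102, 159, 178]), (344, [103, 159, 177]), (346, [100, 158, 176]), (348, [95, 156, 173]), (350, [96, 157, 175]), (352, [93, 157, 174]), (354, [90, 147, 166]), (356, [62, 87, 104]), (358, [62, 91, 114]), (360, [68, 104, 129])]
132 [0.4564 0.0361 0.3096]
354 [ 0.4469 -0.0952  0.3096]
```

>>> carry_out(plan="0 0 0.011 0.001 0.007 -0.2 10;0 0 0.011 0.001 0.007 -0.4 10;0 0 0.011 0.001 0.007 -0.6 10;0 0 0.011 0.001 0.007 -0.8 10;0 0 0.011 0.001 0.007 -1 10;0 0 0.011 0.001 0.007 -1 10;0 0 0.011 0.001 0.007 -1 10;0 0 0.011 0.001 0.007 -1 10")

```text
time_s: 12.75
ee_pos: [0.4542, -0.0303, 0.104]
ee_rot: [0.001, 0.726, 0.688, 0.003]
ft_force: [0.5, -0.3, -0.7]
gripper_width: 0.0218
finger_force: 35.0
```

```bash
python3 - <<'E'
from h import *
from scipy.spatial.transform import Rotation as Ro
s=r.observe();w,x,y,z=s["ee_rot"];R=Ro.from_quat([x,y,z,w]).as_matrix();print(s["ee_pos"],R.round(4).tolist(),s["gripper_width"])
d=wristcal(cap("wrist"),s)
print(proj(d,(.4521,-.029,.032)), proj(d,(.4545,.017,.057)))
g=cv2.cvtColor(d["color"],cv2.COLOR_BGR2GRAY)
p=proj(d,(.4545,.017,.057))
for z,dy in((.057,.046),(.057,.042),(.022,.046)):
    v=int(proj(d,(.4521,-.029+dy,z))[1]); print(v,g[v,185:330].tolist())
E
```

```text
[ 0.45424011 -0.03028229  0.10400612] [[0.0534, 0.9986, 0.0055], [0.9986, -0.0534, 0.0023], [0.0026, 0.0054, -1.0]] 0.021793073223808957
[253.20639981 205.67754905] [252.74882272 153.90499974]
154 [79, 82, 80, 85, 82, 85, 82, 82, 91, 118, 151, 166, 181, 193, 194, 194, 195, 193, 195, 192, 195, 196, 193, 193, 188, 188, 187, 186, 171, 144, 140, 143, 141, 141, 142, 142, 145, 145, 146, 147, 148, 151, 147, 149, 148, 149, 148, 148, 155, 170, 182, 183, 185, 173, 149, 125, 133, 146, 151, 157, 164, 167, 168, 172, 174, 173, 174, 174, 175, 174, 175, 176, 177, 176, 178, 176, 176, 177, 177, 175, 173, 173, 170, 169, 163, 155, 148, 136, 129, 134, 135, 134, 136, 138, 135, 135, 134, 134, 135, 134, 133, 133, 133, 138, 156, 182, 192, 196, 194, 194, 194, 193, 194, 196, 195, 196, 196, 195, 193, 191, 186, 174, 165, 166, 166, 165, 165, 163, 155, 131, 98, 101, 104, 103, 101, 97, 98, 102, 100, 94, 90, 88, 90, 113, 161]
159 [81, 80, 83, 88, 83, 82, 82, 80, 85, 106, 140, 164, 180, 197, 196, 194, 197, 195, 194, 195, 195, 194, 192, 194, 194, 194, 195, 193, 181, 152, 148, 148, 146, 149, 148, 148, 148, 149, 148, 14
[... 535 characters left out ...]
85, 83, 84, 82, 80, 80, 97, 134, 158, 174, 192, 194, 191, 189, 186, 188, 190, 193, 195, 196, 199, 199, 200, 200, 200, 192, 169, 156, 152, 153, 152, 151, 152, 152, 150, 151, 151, 151, 149, 150, 152, 149, 147, 148, 147, 147, 154, 179, 198, 199, 197, 185, 147, 129, 137, 149, 158, 164, 168, 172, 173, 175, 178, 176, 178, 178, 178, 178, 179, 179, 178, 179, 177, 178, 177, 176, 176, 176, 174, 172, 169, 165, 162, 155, 148, 136, 124, 123, 133, 130, 131, 133, 134, 134, 133, 132, 132, 134, 133, 131, 134, 133, 145, 172, 192, 195, 192, 191, 189, 186, 188, 192, 192, 196, 195, 198, 199, 199, 200, 188, 158, 152, 151, 153, 153, 152, 152, 135, 102, 97, 102, 102, 99, 100, 97, 101, 101, 100, 94, 92, 92, 96, 142]
```

>>> carry_out(plan="0 0 0 -0.013 0.004 0 10;0 0 0 -0.013 0.004 -0.12 10;0 0 0 -0.013 0.004 -0.24 10;0 0 0 -0.013 0.004 -0.31 10;0 0 0 -0.013 0.004 -0.35 10;0 0 0 -0.013 0.004 -0.37 10;0 0 0 -0.013 0.004 -0.37 10")

```text
time_s: 13.5
ee_pos: [0.4502, -0.0289, 0.0281]
ee_rot: [-0.0, 0.726, 0.688, 0.002]
ft_force: [0.3, 0.5, -2.1]
gripper_width: 0.0216
finger_force: 35.0
```

>>> carry_out(plan="0 0 0 0.006 0 -0.01 10;0 0 0 0.006 0 -0.015 10;0 0 0 0.006 0 -0.018 10;0 0 0 0.006 0 -0.018 10")

```text
time_s: 13.9
ee_pos: [0.4512, -0.0288, 0.0243]
ee_rot: [-0.001, 0.726, 0.688, 0.002]
ft_force: [0.1, -0.8, -0.6]
gripper_width: 0.0215
finger_force: 35.0
```

>>> carry_out(plan="0 0 0 0 0 -0.006 10;0 0 0 0 0 -0.006 10;0 0 0 0 0 -0.006 26;0 0 0 0 0 -0.006 34;0 0 0 0 0 -0.006 38;0 0 0 0 0 -0.006 38;0 0 0 0 0 -0.006 38")

```text
time_s: 14.6
ee_pos: [0.451, -0.0288, 0.0228]
ee_rot: [-0.001, 0.726, 0.688, 0.002]
ft_force: [-0.3, 0.2, -0.3]
gripper_width: 0.038
finger_force: 0.0
```

>>> carry_out(plan="0 0 0 0 0 0.1 38;0 0 0 0 0 0.3 38;0 0 0 0 0 0.5 38;0 0 0 0 0 0.75 38;0 0 0 0 0 1 38;0 0 0 0 0 1 38;0 0 0 0 0 1 38")

```text
time_s: 15.3
ee_pos: [0.4517, -0.029, 0.224]
ee_rot: [0.001, 0.726, 0.688, 0.003]
ft_force: [0.2, -0.2, -0.5]
gripper_width: 0.0378
finger_force: 0.0
```

```bash
python3 - <<'E'
from h import *
import pickle
s=r.observe();print(s["ee_pos"],s["joints"].round(3))
d=wristcal(cap("wrist"),s);S=cap("side");C=cap("scene");pickle.dump((d,s,S,C),open("d4.pkl","wb"))
hsv=cv2.cvtColor(d["color"],cv2.COLOR_BGR2HSV);m=cv2.inRange(hsv,(12,80,70),(30,255,255))
a,b=proj(d,(.452,-.029,.032)),0
g=cv2.cvtColor(d["color"],cv2.COLOR_BGR2GRAY)
for y in(-.06,-.029,.0,.017):
    v=int(proj(d,(.452,y,.032))[1]);u=proj(d,(.452,y,.032))[0];print(y,v,u.round(1),d["color"][v,225:285,0].tolist())
top=cv2.resize(d["color"][60:260,150:380],None,fx=1.7,fy=1.7);l=cv2.resize(S["color"][75:215,200:330],None,fx=2.43,fy=2.43);print(top.shape,l.shape)
h=340;t=np.hstack([top,l]);cv2.imwrite("pics/bed.png",t)
E
```

```text
[ 0.45173419 -0.0290082   0.22400437] [-0.33  -0.091  1.921  0.004  1.308 -0.278]
-0.06 196 257.1 [97, 98, 100, 96, 101, 98, 94, 95, 96, 95, 98, 97, 97, 96, 97, 92, 98, 98, 97, 97, 100, 97, 102, 95, 81, 77, 84, 94, 98, 104, 107, 108, 105, 102, 95, 85, 91, 103, 102, 99, 100, 102, 97, 100, 102, 99, 99, 102, 100, 99, 103, 101, 98, 98, 100, 100, 102, 99, 104, 102]
-0.029 172 255.8 [105, 105, 105, 103, 106, 105, 107, 106, 106, 105, 106, 104, 104, 105, 104, 105, 106, 103, 103, 105, 105, 102, 105, 100, 100, 88, 88, 102, 109, 112, 119, 115, 111, 102, 97, 93, 101, 104, 103, 102, 98, 102, 101, 103, 103, 99, 99, 102, 102, 103, 104, 103, 101, 102, 98, 99, 102, 100, 101, 99]
0.0 148 254.4 [112, 111, 108, 110, 110, 111, 109, 113, 110, 113, 108, 110, 110, 113, 112, 110, 108, 109, 112, 110, 111, 108, 108, 107, 102, 88, 90, 102, 109, 114, 116, 113, 110, 103, 95, 98, 107, 109, 112, 109, 111, 107, 110, 109, 106, 112, 108, 109, 108, 110, 112, 110, 112, 112, 110, 112, 113, 110, 111, 112]
0.017 133 253.6 [143, 140, 142, 144, 145, 147, 134, 107, 104, 102, 103, 101, 101, 97, 101, 98, 97, 104, 129, 157, 157, 161, 159, 141, 100, 89, 100, 105, 111, 117, 119, 118, 113, 108, 104, 97, 116, 150, 159, 160, 158, 147, 117, 91, 90, 89, 91, 87, 88, 93, 89, 89, 90, 94, 120, 148, 147, 146, 148, 144]
(340, 391, 3) (340, 316, 3)
```

View pics/bed.png

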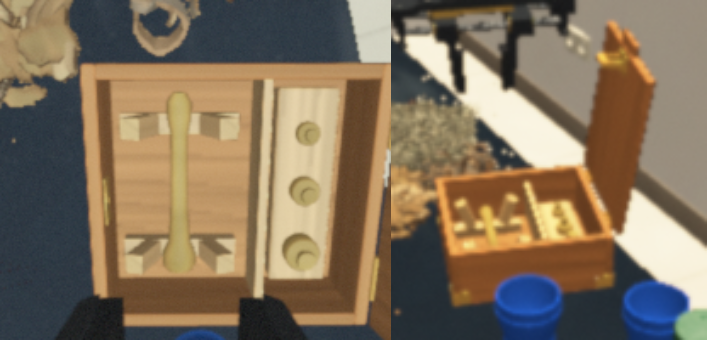

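The wrist half shows the pestle resting in both saddles, with its ends at (178,97) and (178,262). The side half shows the lid still up. I'm now going over and behind the lid with the fingers shut.

>>> carry_out(plan="0 0 -0.09 0 0 0.25 20;0 0 -0.19 0 0 0.5 0;0 0 -0.28 0.1 0 0.65 0;0 0 -0.38 0.3 0 0.65 0;0 0 -0.47 0.5 -0.02 0.65 0;0 0 -0.57 0.7 -0.03 0.65 0;0 0 -0.66 0.9 -0.05 0.65 0;0 0 -0.76 1 -0.05 0.65 0;0 0 -0.85 1 -0.05 0.65 0;0 0 -0.955 1 -0.05 0.65 0", newtons=20)

```text
time_s: 16.45
ee_pos: [0.6511, -0.0387, 0.349]
ee_rot: [0.0, 1.0, 0.013, -0.001]
ft_force: [-0.4, 0.4, 1.1]
gripper_width: 0.0008
finger_force: 0.0
```

```bash
python3 - <<'E'
from h import *
from scipy.spatial.transform import Rotation as Ro
s=r.observe();w,x,y,z=s["ee_rot"];R=Ro.from_quat([x,y,z,w]).as_matrix();print(s["ee_pos"],R.round(3).tolist(),s["joints"].round(3),s["time_s"],s["gripper_width"])
E
```

```text
[ 0.65105805 -0.03874721  0.34899413] [[1.0, 0.026, -0.002], [0.026, -1.0, -0.0], [-0.002, 0.0, -1.0]] [-2.410e-01  2.910e-01  1.255e+00 -1.000e-03  1.597e+00  1.304e+00] 16.45 0.0007621314665396588
```

>>> carry_out(plan="0 0 0 0.2 -0.02 0 0;0 0 0 0.2 -0.02 -0.15 0;0 0 0 0.2 -0.02 -0.35 0;0 0 0 0.2 -0.02 -0.55 0;0 0 0 0.2 -0.02 -0.665 0;0 0 0 0.2 -0.02 -0.665 0;0 0 0 0.2 -0.02 -0.665 0")

```text
time_s: 17.15
ee_pos: [0.6906, -0.0427, 0.2185]
ee_rot: [0.0, 1.0, 0.016, 0.0]
ft_force: [1.1, -0.3, 0.5]
gripper_width: -0.0001
finger_force: 0.0
```

>>> carry_out(plan="0 0 0 -0.04 0 0 0;0 0 0 -0.08 0 0 0;0 0 0 -0.12 0 0 0;0 0 0 -0.16 0 0 0;0 0 0 -0.2 0 0 0;0 0 0 -0.25 0 0 0;0 0 0 -0.3 0 0 0;0 0 0 -0.35 0 0 0;0 0 0 -0.4 0 0 0;0 0 0 -0.4 0 0 0")

```text
time_s: 18.15
ee_pos: [0.61, -0.0428, 0.2203]
ee_rot: [0.001, 1.0, 0.016, 0.002]
ft_force: [0.3, -0.1, 0.3]
gripper_width: 0.0001
finger_force: 0.0
```

>>> carry_out(plan="0 0 0 -0.04 0.005 -0.01 0;0 0 0 -0.08 0.01 -0.01 0;0 0 0 -0.12 0.015 -0.01 0;0 0 0 -0.155 0.02 -0.01 0;0 0 0 -0.185 0.025 -0.01 0;0 0 0 -0.22 0.03 -0.015 0;0 0 0 -0.26 0.035 -0.02 0;0 0 0 -0.3 0.04 -0.02 0;0 0 0 -0.335 0.045 -0.02 0;0 0 0 -0.335 0.045 -0.02 0")

```text
time_s: 19.15
ee_pos: [0.5429, -0.0333, 0.2158]
ee_rot: [0.001, 1.0, 0.016, 0.001]
ft_force: [0.0, 0.3, 0.4]
gripper_width: 0.0005
finger_force: 0.0
```

```bash
python3 - <<'E'
from h import *
import pickle
s=r.observe();print(s["ee_pos"],s["ft_force"])
S=cap("side");S0=pickle.load(open("d4.pkl","rb"))[2]
# striker / lid in side view: expected edge corner position for angle psi
def edge(psi,y):
    X=np.array([.579-.185*np.cos(psi)+.01*np.sin(psi),0,.072+.185*np.sin(psi)+.01*np.cos(psi)]);yaw=-.054
    return X+np.array([-yaw*-1*0,0,0])+np.array([-np.sin(yaw)*y*1,-.0355+np.cos(yaw)*y+ yaw*(X[0]-.579),0])
hsv=cv2.cvtColor(S["color"],cv2.COLOR_BGR2HSV);m=cv2.inRange(hsv,(5,110,60),(16,255,255))
for psi in(1.8,1.7,1.5,1.3,1.2,1.1,1.0):print(psi,proj(S,edge(psi,-.085)).round(1),proj(S,edge(psi,.085)).round(1))
m0=cv2.inRange(cv2.cvtColor(S0["color"],cv2.COLOR_BGR2HSV),(5,110,60),(16,255,255))
for nm,mm in(("before",m0),("now",m)):
    v,u=np.nonzero(mm[70:170,210:340]);print(nm,len(u),"top",v.min()+70,"right",u.max()+210,[ (vv,(np.nonzero(mm[vv,210:340])[0][[0,-1]]+210).tolist()) for vv in range(84,150,8) if mm[vv,210:340].any()])
E
```

```text
[ 0.54288082 -0.03332756  0.21582309] [0.00357991 0.32398006 0.41066737]
1.8 [314.9 108.8] [297.4  83.8]
1.7 [308.  107.7] [291.2  82.8]
1.5 [293.4 107.8] [278.4  82.7]
1.3 [278.6 110.7] [265.4  85.1]
1.2 [271.3 113.2] [259.1  87.3]
1.1 [264.3 116.4] [253.   90.1]
1.0 [257.6 120.1] [247.2  93.4]
before 2756 top 84 right 308 [(84, [289, 292]), (92, [288, 301]), (100, [297, 303]), (108, [285, 308]), (116, [284, 306]), (124, [283, 304]), (132, [280, 303]), (140, [230, 301]), (148, [210, 300])]
now 1675 top 77 right 293 [(92, [256, 259]), (100, [259, 263]), (108, [263, 268]), (116, [266, 270]), (124, [270, 275]), (132, [275, 279]), (140, [230, 281]), (148, [210, 284])]
```

>>> carry_out(plan="0 0 0 -0.05 0 -0.01 0;0 0 0 -0.1 0 -0.022 0;0 0 0 -0.15 0.005 -0.04 0;0 0 0 -0.2 0.01 -0.06 0;0 0 0 -0.25 0.01 -0.083 0;0 0 0 -0.295 0.015 -0.11 0;0 0 0 -0.34 0.015 -0.14 0;0 0 0 -0.385 0.02 -0.173 0;0 0 0 -0.43 0.02 -0.21 0;0 0 0 -0.43 0.02 -0.21 0")

```text
time_s: 20.2
ee_pos: [0.4559, -0.0294, 0.1724]
ee_rot: [0.0, 1.0, 0.016, 0.0]
ft_force: [0.2, -0.4, -0.5]
gripper_width: 0.0005
finger_force: 0.0
```

>>> carry_out(plan="0 0 0 -0.04 0 -0.045 0;0 0 0 -0.08 0 -0.09 0;0 0 0 -0.11 0.005 -0.135 0;0 0 0 -0.13 0.005 -0.18 0;0 0 0 -0.15 0.005 -0.215 0;0 0 0 -0.165 0.01 -0.25 0;0 0 0 -0.18 0.01 -0.29 0;0 0 0 -0.19 0.01 -0.32 0;0 0 0 -0.19 0.01 -0.32 0")

```text
time_s: 21.1
ee_pos: [0.4191, -0.0275, 0.1089]
ee_rot: [0.0, 1.0, 0.016, 0.001]
ft_force: [0.6, -0.3, 0.2]
gripper_width: 0.0002
finger_force: 0.0
```

>>> carry_out(plan="0 0 0 -0.03 0 -0.02 0;0 0 0 -0.04 0 -0.04 0;0 0 0 -0.04 0 -0.055 0;0 0 0 -0.04 0 -0.07 0;0 0 0 -0.04 0 -0.075 0")

```text
time_s: 21.6
ee_pos: [0.4118, -0.0278, 0.095]
ee_rot: [0.001, 1.0, 0.016, 0.001]
ft_force: [-5.5, 0.5, 12.2]
gripper_width: 0.0007
finger_force: 6.1
```

>>> carry_out(plan="0 0 0 0 0 -0.005 0;0 0 0 0 0 -0.01 0;0 0 0 0 0 -0.01 0")

```text
time_s: 21.9
ee_pos: [0.4116, -0.0278, 0.0932]
ee_rot: [0.001, 1.0, 0.016, 0.001]
ft_force: [-4.0, 0.3, 5.7]
gripper_width: 0.0004
finger_force: 2.9
```

>>> carry_out(plan="0 0 0 0 0 -0.005 0;0 0 0 0 0 -0.01 0;0 0 0 0 0 -0.01 0")

```text
time_s: 22.2
ee_pos: [0.4119, -0.0278, 0.0908]
ee_rot: [0.001, 1.0, 0.016, 0.002]
ft_force: [0.1, -0.2, 0.4]
gripper_width: 0.0005
finger_force: 0.0
```

>>> carry_out(plan="0 0 0 0 0 -0.005 0;0 0 0 0 0 -0.01 0;0 0 0 0 0 -0.01 0")

```text
time_s: 22.5
ee_pos: [0.4121, -0.0278, 0.0888]
ee_rot: [0.001, 1.0, 0.016, 0.002]
ft_force: [0.5, 0.3, 0.5]
gripper_width: 0.0005
finger_force: 0.0
```

>>> carry_out(plan="0 0 0 0 0 -0.01 0;0 0 0 0 0 -0.02 0;0 0 0 0 0 -0.02 0")

```text
time_s: 22.8
ee_pos: [0.4118, -0.0277, 0.0845]
ee_rot: [0.001, 1.0, 0.016, 0.002]
ft_force: [1.1, -0.1, -0.0]
gripper_width: 0.0006
finger_force: 0.0
```

>>> carry_out(plan="0 0 0 0 0 -0.006 0;0 0 0 0 0 -0.012 0;0 0 0 0 0 -0.012 0")

```text
time_s: 23.1
ee_pos: [0.4121, -0.0278, 0.0828]
ee_rot: [0.001, 1.0, 0.016, 0.002]
ft_force: [-1.5, 0.5, 4.9]
gripper_width: 0.0004
finger_force: 2.6
```

>>> carry_out(plan="0 0 0 0 0 -0.005 0;0 0 0 0 0 -0.005 0")

```text
time_s: 23.3
ee_pos: [0.4121, -0.0278, 0.0826]
ee_rot: [0.001, 1.0, 0.016, 0.002]
ft_force: [-7.3, 1.3, 17.0]
gripper_width: 0.0003
finger_force: 8.1
```

>>> carry_out(plan="0 0 0 0 0 0.05 0;0 0 0 0 0 0.3 0;0 0 0 0 0 0.6 0;0 0 0 0 0 0.9 0;0 0 0 0 0 1 0;0 0 0 0 0 1 0;0 0 0 0 0 1 0")

```text
time_s: 24.0
ee_pos: [0.4125, -0.0279, 0.2823]
ee_rot: [0.001, 1.0, 0.016, 0.003]
ft_force: [0.3, 1.1, -1.6]
gripper_width: 0.0001
finger_force: 0.0
```

```bash
python3 - <<'E'
from h import *
import pickle
s=r.observe();print(s["ee_pos"],s["ft_force"].round(2))
S=cap("side")
def brass(img,box):
    x0,y0,x1,y1=box;m=cv2.inRange(cv2.cvtColor(img,cv2.COLOR_BGR2HSV),(14,110,70),(30,255,255))[y0:y1,x0:x1];M=cv2.moments(m,True);return M["m00"],M["m10"]/max(M["m00"],1)+x0,M["m01"]/max(M["m00"],1)+y0
S0=pickle.load(open("d0.pkl","rb"))["side"]
# jar and packet compare
for n,b in(("jar",(312,200,345,252)),("packet",(214,255,268,302))):
    print(n,np.abs(S["color"][b[1]:b[3],b[0]:b[2]].astype(int)-S0["color"][b[1]:b[3],b[0]:b[2]]).mean())
m=cv2.inRange(cv2.cvtColor(S["color"],cv2.COLOR_BGR2HSV),(5,90,60),(18,255,255))
n,l,st,c=cv2.connectedComponentsWithStats(m[75:215,200:335])
print([x.tolist() for x in st[1:] if x[4]>300])
for X in((.400,.056,.082),(.391,-.113,.082),(.575,-.123,.082)):print(proj(S,X).round(1),proj(S,np.array(X)+[0,0,.013]).round(1))
E
```

```text
[ 0.41245423 -0.02792738  0.28232489] [ 0.3   1.06 -1.55]
jar 0.7259129759129759
packet 0.6136065143157342
[[0, 59, 92, 67, 2659]]
[218.4 144.6] [218.1 140.8]
[224.3 176.1] [224. 172.]
[292.4 168.6] [292.6 164.6]
```

```bash
python3 -c "
from h import *
print(r.finish_job())"
```

```text
the job is handed in; nothing more can be done
None
```

I handed the job in at about 24 s: the pestle lies in both saddles and the lid snapped shut against a firm stop 82 to 83 mm up. The jar and packet look unmoved and the mortar was upright when last seen; the hand-in returned no verdict.

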